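# Load the sample changer and hold its index knob at the third stop

### The arm

A 7-joint arm with a two-finger parallel gripper is mounted at the origin on the work surface. World frame = base frame: x ahead of the robot, y to its left, z up, the work surface at z = 0. Lengths are in m, angles in rad, forces in N, time in s.
With the tool pointing down it reaches from about 0.4 to 0.85 m from the base axis. Payload 10.4 kg.
Tool frame: the origin (TCP) lies at the very end of the fingers, on their centre line; the grasp point (between the pads) lies 19 mm behind it; z points along the fingers, y is the direction in which the jaws open and shut (so a half turn about z gives the same grasp; the last joint's range is limited). The gripper opens to 87 mm and grips with 3 to 60 N. Pads are 19 mm wide; open, the fingers measure 117 mm over their backs; the gripper's body (75 mm by 190 mm) begins 51 mm behind the grasp point.
Start: joints at [-1.26, 0.332, -0.065, 1.46, 0.022, 1.35, -0.088], TCP at [0.205, 0.591, 0.223] pointing down, gripper open.
Joint ranges: [-2.6, 2.6], [-0.5, 2.12], [-1.47, 1.34], [0.16, 2.42], [-1.27, 4.41], [0.06, 2.06], [-2.6, 2.6]. Speed limits (rad/s): [2.22, 2.22, 2.79, 2.79, 3.14, 3.14, 3.14].

### API

Orientations are given as a unit quaternion [x, y, z, w].
In Python, from bench import read_state, imaging, r gives the robot as it stands. The module is installed in compiled form; this text tells all that it offers.
- The arm moves only by the tool move_arm, never from a script. Its argument "series" is a list of rows, each a list of 4 numbers: the shift along the tool's x, y, z in m, then the turn about the tool's z in rad. In form: [[x, y, z, roll], ...]. A call has 1 to 20 rows; each row is the pose to reach, as a shift and turn from the pose commanded when the call began, along the tool's axes at that moment; what a row does not reach only later rows make up. A row lasts 1/10 s, in which the tool goes at most 50 mm and 8.59 degrees, less where a joint would pass 70% of its speed; a pose out of reach is approached as far as the arm can. A call with a gripper value outside its range is refused whole. "claw" is the gripper's target within -1 to 1 (fully open at 1, half-way at 0, shut at -1), set as the call begins (left out, the last holds). The fingers move at their own pace and stop on an object; "newtons" is the grip in N (left out, the last holds). Time passes only in rows, so rows that repeat a pose let the fingers close. It gives the time, the measured TCP pose, the force and the opening at its end, in the units of the state.
- read_state(): the state, without advancing time (a new reading comes with each control period).
- imaging.camera(name): name is "side" or "top"; returns (picture, depth): 384x512x3 uint8, red, green, blue; 384x512 float32, m along the optical axis (not along the pixel's ray), 0 where there is no reading.
- imaging.get_calibration(name): a dict with "camera_matrix" (3x3 intrinsics, pixels), "R" (3x3) and "t" (3): a world point X has camera coordinates R X + t. Camera axes: x right, y down, z forward; pixel columns grow to the right and rows downward; lengths in m; the calibration is good to about 2 mm. A picture is of the moment at which its call begins. get_calibration takes no time and is no camera call.
- r.close_job(): hands the job in, once; it reports no verdict.
The state is a dict: "time": time; "joint_positions": joint angles; "joint_vel": joint speeds; "joint_torque": joint torques, N m; "ee_pos": TCP position; "eef_rot": TCP orientation; "ft_force": force on the tool from outside, world axes, zero at the start; "torque": the same for the moment, N m; "width": finger opening in m.
Only numpy, scipy, OpenCV 4.12 (cv2) and the standard library are available. Lean on these libraries where they do the work, as an engineer would, in place of code of your own. Each camera call takes 0.05 s, during which the arm holds its last target.

### The job

Stand the two amber specimen jars upright in two diagonally opposite cells of the blue divided crate on the sample changer (so that the turntable is balanced), setting them down rather than dropping them and with the index knob still in its home position. Then grip the black index knob, turn it clockwise three clicks to the third stop without going on past it, and keep holding it there against its return spring: finish with the knob still held at the third stop. Leave the holder disc, the bottle and the wrench where they are.

Things in the scene. Friction and masses are not known exactly. Their poses are not given: they have to be found in the camera images.
- jar_a_mid (a point): centre (half-way up) of an amber glass specimen jar with a white screw cap: a straight cylinder 38 mm in diameter and 64 mm tall (cap the top 16 mm, same diameter), about 0.11 kg, standing upright on the bench, z up. Its foot is 32 mm below this point.
- jar_b_mid (a point): centre of the second jar, the same as the first; the two are interchangeable.
- crate: blue divided crate on an aluminium turntable (180 mm across, geared 1:1 to the knob: it turns clockwise with it by the same angle). Origin on the turntable's vertical axis, 8 mm below the cell floors; x and y along the crate's walls. Crate 124 mm square, 2 x 2 empty square cells, each 56 mm inside, 60 mm centre to centre; walls 4 mm thick, rising 26 mm above the cell floors.
- cell0 (a point): middle of the floor of cell 0 of the blue crate, about 40 mm above the bench; wall tops are 26 mm above it. Cells are numbered in order round the crate: 0 and 2 are diagonally opposite, and so are 1 and 3.
- cell1 (a point): middle of the floor of cell 1 of the blue crate, diagonally opposite cell 3.
- cell2 (a point): middle of the floor of cell 2 of the blue crate, diagonally opposite cell 0.
- cell3 (a point): middle of the floor of cell 3 of the blue crate, diagonally opposite cell 1.
- knob_grip (a point): on the vertical axis of the black index knob, at the height to grip it, 67 mm above the bench. A disc 52 mm across carries a grip bar 44 mm long, 14 mm wide; the bar's top is 15 mm above this point, the disc's top 25 mm below. The point turns with the knob: x along the bar (fingers close along y), z up; an orange pointer line marks the bar's -x end.
- index_knob (a joint): knob angle in rad: 0 at home against the end stop, growing clockwise seen from above, up to 2.09. A click every 24 degrees: stops at 0.419, 0.838, 1.257 (third), 1.676, 2.09. A return spring (0.07 N m at home, 0.088 at the third stop; grip firmly) drives it home if let go; detents add or take up to 0.053 N m: stiffest a quarter pitch past a stop, then giving way into the next.
- changer: fixed white housing of the sample changer on a grey foot, 210 x 345 mm, 30 mm high; origin on the bench. Turntable axis 85 mm to its +y, knob axis 95 mm to its -y. White dots round the knob mark home (larger, towards -x) and the five stops.
- holder: bystander: aluminium specimen holder disc, 120 mm across and 18 mm high, with six brass pucks; origin under its centre.
- bottle: bystander: white wash bottle with a red cap, 60 mm in diameter, 150 mm tall; origin under its foot.
- wrench: bystander: steel wrench, 180 mm long, lying flat on the bench; origin under its middle, x along it.
Not all that is in view belongs to the job. What is shaped like the part that bears jar_b_mid but pink or red is not meant.

How it is judged:
On the way:
1. both jars stand upright, let go, in two diagonally opposite cells, the knob still at home (((horizontal distance between jar_a_mid and cell0 below 0.014 m and horizontal distance between jar_b_mid and cell2 below 0.014 m) or (horizontal distance between jar_a_mid and cell2 below 0.014 m and horizontal distance between jar_b_mid and cell0 below 0.014 m) or (horizontal distance between jar_a_mid and cell1 below 0.014 m and horizontal distance between jar_b_mid and cell3 below 0.014 m) or (horizontal distance between jar_a_mid and cell3 below 0.014 m and horizontal distance between jar_b_mid and cell1 below 0.014 m)) and z of jar_a_mid in the frame of cell0 between 0.026 and 0.038 m and angle between each of jar_a_mid, jar_b_mid's own z axis and vertical below 0.15 rad and contact force between each of jar_a, jar_b and the arm below 0.2 N and contact force between each of jar_a, jar_b and the fingers below 0.2 N and z of jar_b_mid in the frame of cell0 between 0.026 and 0.038 m and value of joint index_knob below 0.15 rad), for 0.2 s.
At the end, for the whole second after the job is handed in: the fingers grip the index knob (more than 1 N) and hold it still within 0.13 rad (7 degrees) of the third stop (1.257 rad), the robot touches neither crate nor jars, and both jars stand on the floor of two diagonally opposite cells, within 14 mm of their middles and upright within 0.15 rad (((horizontal distance between jar_a_mid and cell0 below 0.014 m and horizontal distance between jar_b_mid and cell2 below 0.014 m) or (horizontal distance between jar_a_mid and cell2 below 0.014 m and horizontal distance between jar_b_mid and cell0 below 0.014 m) or (horizontal distance between jar_a_mid and cell1 below 0.014 m and horizontal distance between jar_b_mid and cell3 below 0.014 m) or (horizontal distance between jar_a_mid and cell3 below 0.014 m and horizontal distance between jar_b_mid and cell1 below 0.014 m)) and z of jar_a_mid in the frame of cell0 between 0.026 and 0.038 m and angle between each of jar_a_mid, jar_b_mid's own z axis and vertical below 0.15 rad and contact force between each of jar_a, jar_b and the arm below 0.2 N and contact force between each of jar_a, jar_b and the fingers below 0.2 N and z of jar_b_mid in the frame of cell0 between 0.026 and 0.038 m and value of joint index_knob between 1.127 and 1.387 rad and velocity of joint index_knob between -0.1 and 0.1 rad/s and contact force between the fingers and index_knob above 1 N and contact force between each of the arm, the fingers and crate below 0.2 N); the arm keeps its last pose, push and grip.
It fails at once if the knob is turned on past the third stop (beyond 1.45 rad) (value of joint index_knob above 1.45 rad).
It fails at once if a jar is dropped (moves faster than 0.45 m/s while the robot is not touching it) (linear speed of jar_a above 0.45 m/s and contact force between jar_a and the fingers below 0.05 N).
It fails at once if a jar is dropped (moves faster than 0.45 m/s while the robot is not touching it) (linear speed of jar_b above 0.45 m/s and contact force between jar_b and the fingers below 0.05 N).
It fails at once if the holder disc, the bottle or the wrench is disturbed (moved by more than 20 mm) (distance of any of holder, bottle, wrench from where it was at the start of the episode above 0.02 m).
It also fails if it takes over 72 s, if anything falls off the work surface, if the arm or the gripper's body presses on something with over 40 N, if the wrist force passes 120 N, or if a joint passes its speed limit or range.

## Working session

There is one attempt and no reset: what is moved stays moved. The work goes in short steps, Python scripts to look and compute and a tool call to move; the robot and the scene stay as the last step left them, time stands still between calls to the robot, and variables do not carry over. Pictures are saved under pics/ and viewed, and the job is handed in when it is done.

Besides the shell and the picture viewer there is one more tool, called after "Request:" as name(argument=value, ...), one argument or row to a line, values as JSON. move_arm: Moves the arm, as the interface text tells. Its arguments: {"type":"object","properties":{"series":{"type":"array","items":{"type":"array","items":{"type":"number"}}},"claw":{"type":"number"},"newtons":{"type":"number"}},"required":["series"]}

```bash
mkdir -p pics; python3 - <<'E'
from bench import read_state, imaging, r
import numpy as np, cv2
for n in ["top","side"]:
    p,d=imaging.camera(n); c=imaging.get_calibration(n)
    cv2.imwrite(f"pics/{n}0.png",p[:,:,::-1]); np.savez(f"{n}0.npz",p=p,d=d,**c)
    print(n,c)
s=read_state(); print({k:np.round(v,4) for k,v in s.items()})
E
```

```text
top {'camera_matrix': array([[430.37171154,   0.        , 256.0783567 ],
       [  0.        , 430.37171154, 190.74134207],
       [  0.        ,   0.        ,   1.        ]]), 'R': array([[ 0.02941063, -0.99956614,  0.00159648],
       [-0.98925279, -0.02933595, -0.14324218],
       [ 0.14322687,  0.00263352, -0.98968638]]), 't': array([-0.05001146,  0.54931591,  1.43377955])}
side {'camera_matrix': array([[424.45578099,   0.        , 256.36337827],
       [  0.        , 424.45578099, 193.93552016],
       [  0.        ,   0.        ,   1.        ]]), 'R': array([[-0.98019416, -0.19802627,  0.00223497],
       [-0.13878574,  0.67882618, -0.72106417],
       [ 0.14127249, -0.70709307, -0.69286468]]), 't': array([0.52488143, 0.14785494, 1.04142675])}
{'time': np.float64(0.1), 'joint_positions': array([-1.2596,  0.3328, -0.0647,  1.4609,  0.0216,  1.3499, -0.0885]), 'joint_vel': array([-0.0003, -0.0019,  0.0014, -0.0023, -0.0007, -0.0012, -0.0003]), 'joint_torque': array([ 1.20000e-03, -6.24550e+01,  2.46000e-02, -3.90715e+01,
       -6.13000e-02,  3.65000e-02,  1.00000e-04]), 'ee_pos': array([0.2047, 0.5902, 0.2218]), 'eef_rot': array([ 1.661e-01,  9.861e-01, -7.000e-04, -1.000e-04]), 'ft_force': array([-0.2956,  0.3976, -0.1443]), 'torque': array([-0.0215,  0.0269, -0.0212]), 'width': np.float64(0.087)}
```

View pics/top0.png

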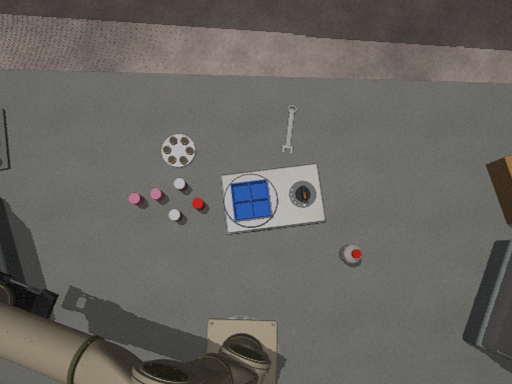

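View pics/side0.png

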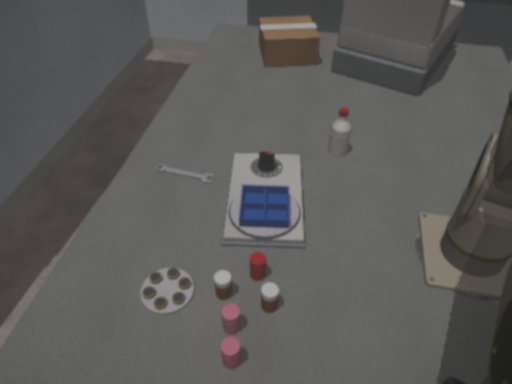

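The top view shows the two white-capped jars at about (180,184) and (175,215). The pink and red decoys are at (136,199), (156,194) and (198,204). The blue crate is near (251,201) and the knob near (303,194). Next I'll measure these.

```bash
cat > h.py <<'E'
import numpy as np, cv2
def load(f):
    z=np.load(f); return z
def ray(z,uv,h):
    K,R,t=z["camera_matrix"],z["R"],z["t"]
    d=R.T@np.linalg.inv(K)@np.array([uv[0],uv[1],1.]); c=-R.T@t
    return c+d*(h-c[2])/d[2]
def proj(z,X):
    c=z["R"]@np.asarray(X)+z["t"]; p=z["camera_matrix"]@c; return p[:2]/p[2]
def comps(m,amin=15):
    n,l,s,c=cv2.connectedComponentsWithStats(m.astype(np.uint8))
    return [(c[i],s[i],l==i) for i in range(1,n) if s[i,4]>=amin]
E
python3 - <<'E'
from h import *
for n in ["top","side"]:
    z=load(n+"0.npz"); p=z["p"].astype(int); R,G,B=p[...,0],p[...,1],p[...,2]
    print(n)
    w=(p.min(2)>(125 if n=="top" else 140))&(p.max(2)-p.min(2)<40)
    for c,s,m in comps(w): 
        if s[4]<800: print(" white",c.round(1),s,ray(z,c,0.064).round(4))
    b=(B>90)&(B-R>50)
    for c,s,m in comps(b,30): 
        print(" blue",c.round(1),s,ray(z,c,0.066).round(4))
        cn,_=cv2.findContours(m.astype(np.uint8),0,1); print(cv2.minAreaRect(np.vstack(cn)))
    o=(R-B>60)&(R-G>20)
    for c,s,m in comps(o,3): print(" red/orange",c.round(1),s,ray(z,c,0.08).round(4))
t=load("top0.npz")["p"]; s=load("side0.npz")["p"]
cv2.imwrite("pics/t1.png",cv2.resize(t[150:250,120:340],None,fx=3.6,fy=3.6,interpolation=2)[:,:,::-1])
cv2.imwrite("pics/s1.png",cv2.resize(s[140:380,130:360],None,fx=2.4,fy=2.4,interpolation=2)[:,:,::-1])
E
```

```text
top
 white [226.1  35.8] [223  31   7  10  26] [1.0993 0.089  0.064 ]
 white [234.4  37.2] [230  30  11  15  50] [1.0951 0.0593 0.064 ]
 white [219.6  50. ] [216  44  10  11  45] [1.0453 0.1099 0.064 ]
 white [261.5  54.8] [252  48  19  14 103] [ 1.0319 -0.0385  0.064 ]
 white [212.9  66.1] [203  58  20  17 176] [0.9848 0.1306 0.064 ]
 white [232.6  66.6] [231  63   4   8  16] [0.9849 0.0615 0.064 ]
 white [253.4  71.3] [249  66   8  10  27] [ 0.97  -0.012  0.064]
 white [235.9  72.9] [230  71  12   4  30] [0.9621 0.0491 0.064 ]
 white [289.1 131.1] [282 109  14  45 219] [ 0.7574 -0.1412  0.064 ]
 white [177.6 150. ] [161 134  35  33 543] [0.6794 0.2378 0.064 ]
 white [178.7 183. ] [173 178  12  11 105] [0.5656 0.2278 0.064 ]
 white [173.7 214.1] [168 209  12  11 104] [0.46   0.2389 0.064 ]
 white [253.3 221.9] [237 218  33   8 149] [ 0.4421 -0.0275  0.064 ]
 white [349.3 252.6] [344 245  14  17 117] [ 0.3499 -0.3474  0.064 ]
 white [241.4 329.7] [208 320  67  31 732] [0.0942 0.0001 0.064 ]
 blue [250.4 199.5] [ 230  179   41   41 1328] [ 0.5165 -0.0158  0.066 ]
((250.33078002929688,
[... 934 characters left out ...]
6 286.2] [156 270  23  30 245] [0.6716 0.275  0.064 ]
 white [222.  276.6] [214 270  17  14 179] [0.565  0.2284 0.064 ]
 white [183.7 273.9] [182 272   6   4  15] [0.6483 0.2382 0.064 ]
 white [269.6 289.4] [262 283  17  14 189] [0.4589 0.2396 0.064 ]
 white [188.4 292.6] [185 288   7  11  37] [0.6237 0.2812 0.064 ]
 white [171.3 306.9] [167 302  11   9  42] [0.6472 0.3203 0.064 ]
 blue [265.8 206.5] [ 240  187   49   34 1029] [0.5107 0.0031 0.066 ]
((264.5857849121094, 203.44107055664062), (48.083274841308594, 32.88813018798828), 2.385944128036499)
 red/orange [343.9 110.1] [341 108   7   5  29] [ 0.3424 -0.4578  0.08  ]
 red/orange [257.5 258.5] [250 253  16  13 154] [0.4974 0.1775 0.08  ]
```

View pics/t1.png

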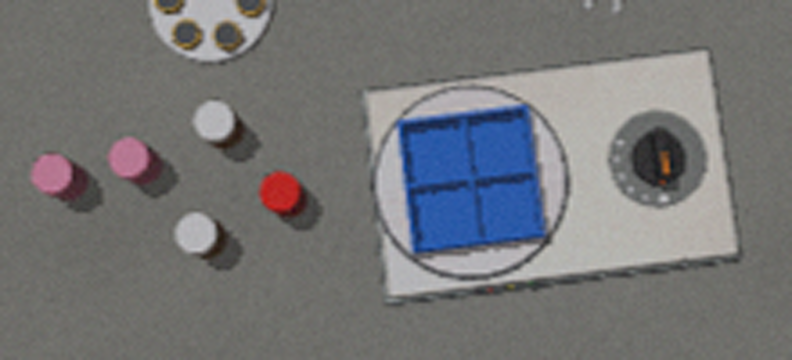

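View pics/s1.png

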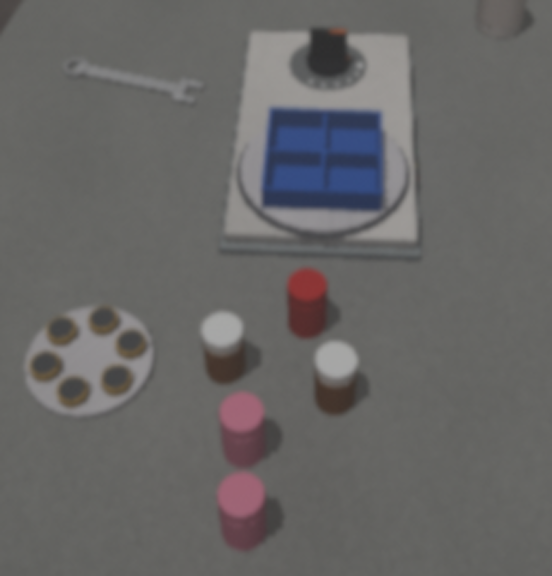

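```bash
python3 - <<'E'
from h import *
for n in ["top","side"]:
    z=load(n+"0.npz"); p=z["p"]; print(n,"cam",(-z["R"].T@z["t"]).round(3))
    # fine upscale for mask
    f=4
    q=cv2.resize(p,None,fx=f,fy=f,interpolation=cv2.INTER_CUBIC).astype(int)
    R,G,B=q[...,0],q[...,1],q[...,2]
    m=((B-R)>45).astype(np.uint8)
    cn,_=cv2.findContours(m,cv2.RETR_EXTERNAL,cv2.CHAIN_APPROX_NONE)
    c=max(cn,key=cv2.contourArea)
    hull=cv2.convexHull(c)
    for e in (6,10,14):
        ap=cv2.approxPolyDP(hull,e,True)[:,0]
        pts=(ap+0.5)/f-0.5
        print("crate",e); 
        for u in pts: print("  ",u.round(1),ray(z,u,0.066)[:2].round(4),ray(z,u,0.032)[:2].round(4))
    # decoys at 0.064
    if n=="top":
        mm=((R-B>40)&(R-G>50)).astype(np.uint8)
        for cc,s,_ in comps(mm,400): print("red",((cc+.5)/f-.5).round(1),ray(z,(cc+.5)/f-.5,0.064)[:2].round(4))
# housing
z=load("top0.npz"); p=z["p"]; f=4
q=cv2.resize(p,None,fx=f,fy=f,interpolation=cv2.INTER_CUBIC)
m=(q.min(2)>110).astype(np.uint8); m[:, :215*4]=0; m[:,330*4:]=0; m[:158*4]=0; m[240*4:]=0
cn,_=cv2.findContours(m,0,1); c=cv2.convexHull(np.vstack([x for x in cn if cv2.contourArea(x)>300]))
for e in (8,16,24):
    ap=cv2.approxPolyDP(c,e,True)[:,0]; print("house",e,[((a/f).round(1).tolist(),ray(z,a/f,0.03)[:2].round(4).tolist()) for a in ap])
E
```

```text
top cam [ 0.34  -0.038  1.498]
crate 6
   [265.6 178.6] [ 0.589  -0.0648] [ 0.5949 -0.0655]
   [270.9 214.9] [ 0.4669 -0.0856] [ 0.4699 -0.0867]
   [234.6 219.6] [0.4475 0.0347] [0.4501 0.0364]
   [229.9 183.4] [0.5692 0.0551] [0.5746 0.0574]
crate 10
   [265.6 178.6] [ 0.589  -0.0648] [ 0.5949 -0.0655]
   [270.9 214.9] [ 0.4669 -0.0856] [ 0.4699 -0.0867]
   [234.6 219.6] [0.4475 0.0347] [0.4501 0.0364]
   [229.9 183.4] [0.5692 0.0551] [0.5746 0.0574]
crate 14
   [265.6 178.6] [ 0.589  -0.0648] [ 0.5949 -0.0655]
   [270.9 214.9] [ 0.4669 -0.0856] [ 0.4699 -0.0867]
   [234.6 219.6] [0.4475 0.0347] [0.4501 0.0364]
   [229.9 183.4] [0.5692 0.0551] [0.5746 0.0574]
red [197.4 202.9] [0.4999 0.1617]
red [356.5 253.3] [ 0.3484 -0.3709]
side cam [0.388 0.74  0.827]
crate 6
   [287.4 192.9] [ 0.465  -0.0567] [ 0.4684 -0.0923]
   [287.6 220.6] [0.4501 0.0398] [0.4529 0.0086]
   [239.9 218.6] [0.5652 0.0566] [0.5732 0.0261]
   [240.6 203.1] [0.5754 0.0042] [ 0.5838 -0.0287]
   [245.6 192.1] [ 0.5717 -0.0377] [ 0.58   -0.0725]
   [265.6 186.6] [ 0.5246 -0.0688] [ 0.5308 -0.105 ]
crate 10
   [287
[... 403 characters left out ...]
 0.0086]
   [239.9 218.6] [0.5652 0.0566] [0.5732 0.0261]
   [245.6 192.1] [ 0.5717 -0.0377] [ 0.58   -0.0725]
   [265.6 186.6] [ 0.5246 -0.0688] [ 0.5308 -0.105 ]
house 8 [([316.5, 164.0], [0.6521, -0.241]), ([324.2, 220.2], [0.4571, -0.2693]), ([227.0, 233.2], [0.4032, 0.0607]), ([220.5, 200.2], [0.5153, 0.0874]), ([221.0, 174.8], [0.6043, 0.0894]), ([270.5, 166.8], [0.6376, -0.0814])]
house 16 [([316.5, 164.0], [0.6521, -0.241]), ([324.2, 220.2], [0.4571, -0.2693]), ([227.0, 233.2], [0.4032, 0.0607]), ([221.0, 174.8], [0.6043, 0.0894])]
house 24 [([316.5, 164.0], [0.6521, -0.241]), ([324.2, 220.2], [0.4571, -0.2693]), ([227.0, 233.2], [0.4032, 0.0607]), ([221.0, 174.8], [0.6043, 0.0894])]
```

```bash
python3 - <<'E'
from h import *
for n in ["top","side"]:
    z=load(n+"0.npz"); d=z["d"]; K,R,t=z["camera_matrix"],z["R"],z["t"]
    v,u=np.mgrid[:384,:512]
    c=np.stack([(u-K[0,2])/K[0,0]*d,(v-K[1,2])/K[1,1]*d,d],-1)
    W=(c-t)@R
    sel=(abs(W[...,0]-.518)<.075)&(abs(W[...,1]+.015)<.075)&(d>0)
    P=W[sel]; print(n,np.histogram(P[:,2],bins=np.arange(.02,.08,.004)))
    wt=P[(P[:,2]>.060)&(P[:,2]<.07)]
    print(len(wt),wt.mean(0).round(4),cv2.minAreaRect(wt[:,:2].astype(np.float32)*1000))
    fl=sel&(W[...,2]>.034)&(W[...,2]<.046)&((z["p"][...,2].astype(int)-z["p"][...,0])>45)
    for cc,s,m in comps(fl,40): print("  floor",s[4],W[m].mean(0).round(4),[np.round(x,1) for x in cv2.minAreaRect(W[m][:,:2].astype(np.float32)*1000)])
    # knob
    sel=(abs(W[...,0]-.535)<.06)&(abs(W[...,1]+.19)<.06)&(W[...,2]>.065)&(W[...,2]<.1)
    P=W[sel]; print("knob",len(P),P.mean(0).round(4),[np.round(x,1) for x in cv2.minAreaRect(P[:,:2].astype(np.float32)*1000)])
    # jars
    for x,y in [(.5653,.2281),(.4595,.2393),(.5,.1617)]:
        sel=(np.hypot(W[...,0]-x,W[...,1]-y)<.03)&(W[...,2]>.058)&(W[...,2]<.07); P=W[sel]
        print("jar",len(P),P.mean(0).round(4))
p=load("top0.npz")["p"]
cv2.imwrite("pics/t2.png",cv2.resize(p[165:235,218:328],None,fx=7.2,fy=7.2,interpolation=2)[:,:,::-1])
E
```

```text
top (array([  0,  14,  59, 197, 558, 580, 146,  30,  23,  43,  82, 123,  38,
         5]), array([0.02 , 0.024, 0.028, 0.032, 0.036, 0.04 , 0.044, 0.048, 0.052,
       0.056, 0.06 , 0.064, 0.068, 0.072, 0.076]))
231 [ 0.5204 -0.0166  0.065 ] ((519.2860717773438, -16.339569091796875), (124.68218994140625, 123.88822174072266), 8.735448837280273)
  floor 244 [ 0.5551 -0.0413  0.0404] [array([555.3, -41.1]), array([53.4, 55.8]), np.float64(8.8)]
  floor 238 [0.546  0.0184 0.0405] [array([545.9,  18.5]), array([54.4, 55.7]), np.float64(9.1)]
  floor 244 [ 0.4955 -0.0502  0.0405] [array([495.3, -50.4]), array([54.1, 55.7]), np.float64(8.5)]
  floor 244 [0.4865 0.0091 0.0403] [array([486.6,   9.3]), array([54.2, 55.7]), np.float64(8.2)]
knob 61 [ 0.5456 -0.1932  0.0806] [array([ 546.7, -193.7]), array([44. , 14.1]), np.float64(9.7)]
jar 98 [0.5658 0.2254 0.0641]
jar 98 [0.4605 0.2359 0.0641]
jar 90 [0.501  0.1595 0.0643]
side (array([  0,  11,  75,  63, 790, 574, 153, 164, 162, 159, 235, 226,  25,
         0]), array([0.02 , 0.024, 0.028, 0.032, 0.036, 0.04 , 0.044, 0.048, 0.052,
       0.056, 0.06 , 0.064, 0.068, 0.072, 0.076]))
485 [ 0.5196 -0.01    0.064 ] ((517.392333984375, -14.641349792480469), (124.2032470703125, 128.8675994873047), 8.492862701416016)
  floor 197 [ 0.4943 -0.0617  0.04  ] [array([495.1, -61. ]), array([54.3, 36.4]), np.float64(7.6)]
  floor 185 [ 0.5521 -0.0524  0.0402] [array([552.8, -53.4]), array([51.9, 38.3]), np.float64(5.4)]
  floor 202 [0.5425 0.0057 0.0403] [array([543.1,   5.5]), array([51.6, 36.2]), np.float64(11.9)]
  floor 207 [ 0.4853 -0.0028  0.0401] [array([486.3,  -2.2]), array([53.9, 35.5]), np.float64(8.7)]
knob 115 [ 0.5449 -0.1889  0.0766] [array([ 545.4, -192. ]), array([42.4, 20.7]), np.float64(14.0)]
jar 217 [0.5642 0.229  0.0639]
jar 231 [0.4585 0.2402 0.0637]
jar 196 [0.4993 0.1644 0.0637]
```

View pics/t2.png

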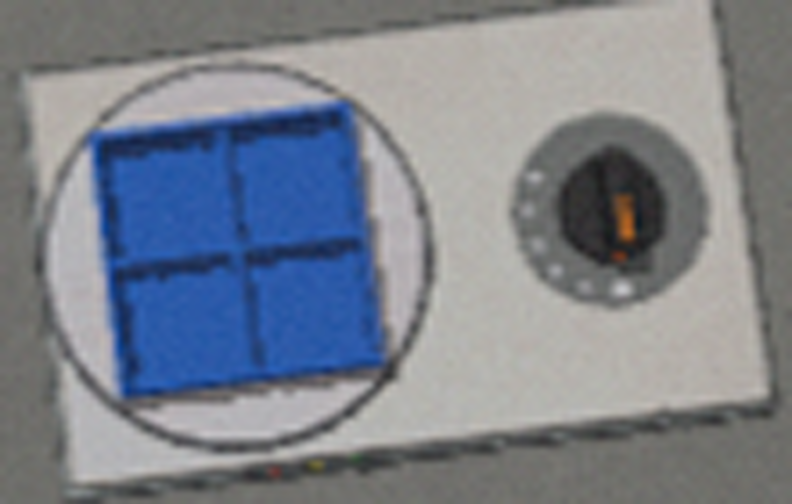

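```bash
cat > go.py <<'E'
from bench import read_state
import numpy as np, sys
from scipy.spatial.transform import Rotation as Ro
def rel(tx,ty,tz,ang=None):
    s=read_state(); R=Ro.from_quat(s["eef_rot"]); p=np.array(s["ee_pos"])
    M=R.as_matrix(); d=M.T@(np.array([tx,ty,tz])-p)
    a=np.degrees(np.arctan2(M[1,1],M[0,1]))
    out=""
    if ang is not None:
        r=(a-ang+90)%180-90; out=f"roll {np.radians(r):.4f} (alt {np.radians(r-np.sign(r)*180):.3f})"
    print("pos",p.round(4),"yang",a.round(2),"tilt",np.degrees(np.arccos(-M[2,2])).round(2),"d",d.round(4),out,"w",round(float(s["width"]),4),"t",s["time"],"j",np.round(s["joint_positions"],2),"F",np.round(s["ft_force"],2))
if __name__=="__main__":
    a=[float(x) for x in sys.argv[1:]]; rel(*a)
E
python3 go.py .5653 .2275 .16 8.7
```

```text
pos [0.2047 0.5902 0.2218] yang 70.87 tilt 0.08 d [-0.4595 -0.2244  0.0622] roll 1.0851 (alt -2.056) w 0.087 t 0.1 j [-1.26  0.33 -0.06  1.46  0.02  1.35 -0.09] F [-0.3   0.4  -0.14]
```

Request:
move_arm(
  series=[
    [-0.023,-0.011,0,0.05],
    [-0.046,-0.022,0,0.11],
    [-0.069,-0.034,0,0.16],
    [-0.092,-0.045,0,0.22],
    [-0.115,-0.056,0,0.27],
    [-0.138,-0.067,0,0.33],
    [-0.161,-0.078,0,0.38],
    [-0.184,-0.09,0,0.43],
    [-0.207,-0.101,0,0.49],
    [-0.23,-0.112,0,0.54],
    [-0.253,-0.123,0.01,0.6],
    [-0.276,-0.134,0.015,0.65],
    [-0.299,-0.146,0.02,0.71],
    [-0.322,-0.157,0.025,0.76],
    [-0.345,-0.168,0.03,0.81],
    [-0.368,-0.18,0.035,0.87],
    [-0.391,-0.191,0.04,0.92],
    [-0.414,-0.202,0.05,0.98],
    [-0.437,-0.213,0.055,1.03],
    [-0.46,-0.224,0.062,1.085],
  ],
  claw=1,
  newtons=20,
)

```text
time: 2.1
ee_pos: [0.5675, 0.2267, 0.16]
eef_rot: [0.653, 0.757, 0.0, 0.0]
ft_force: [0.1, 0.0, 0.1]
width: 0.087
```

```bash
python3 go.py .5653 .2275 .033 8.7; python3 - <<'E'
from bench import imaging
import numpy as np,cv2
for n in ["side"]:
    p,d=imaging.camera(n); c=imaging.get_calibration(n); np.savez(f"{n}1.npz",p=p,d=d,**c)
    cv2.imwrite(f"pics/{n}_1.png",p[:,:,::-1])
E
```

```text
pos [0.5675 0.2267 0.16  ] yang 8.47 tilt 0.0 d [ 0.0011 -0.002   0.127 ] roll -0.0040 (alt 3.138) w 0.087 t 2.1 j [-0.73  0.35  0.35  1.6  -0.12  1.21 -0.21] F [0.1  0.04 0.07]
```

View pics/side_1.png

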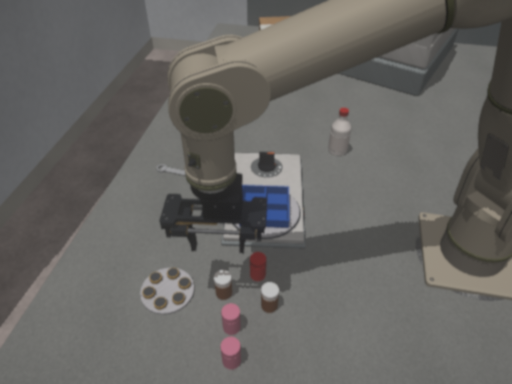

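The gripper is above jar A, with its fingers near (190,240) and (243,240) on either side of the jar at (222,284). Going down to the cap.

Request:
move_arm(
  series=[
    [0.001,-0.002,0.02,0],
    [0.001,-0.002,0.04,0],
    [0.001,-0.002,0.06,0],
    [0.001,-0.002,0.08,0],
    [0.001,-0.002,0.095,0],
    [0.001,-0.002,0.11,0],
    [0.001,-0.002,0.12,0],
    [0.001,-0.002,0.127,0],
    [0.001,-0.002,0.127,0],
  ],
)

```text
time: 3.05
ee_pos: [0.5636, 0.2287, 0.0328]
eef_rot: [0.651, 0.759, -0.0, -0.0]
ft_force: [-0.2, 0.1, -0.0]
width: 0.0868
```

Request:
move_arm(
  series=[
    [0,0,0,0],
    [0,0,0,0],
    [0,0,0,0],
    [0,0,0,0],
    [0,0,0,0],
    [0,0,0,0],
    [0,0,0,0],
    [0,0,0,0],
  ],
  claw=-1,
  newtons=20,
)

```text
time: 3.85
ee_pos: [0.5638, 0.2289, 0.0335]
eef_rot: [0.651, 0.759, 0.0, -0.0]
ft_force: [-0.9, -0.2, 0.8]
width: 0.0377
```

```bash
python3 go.py .5653 .2275 .15 8.7
```

```text
pos [0.5638 0.2289 0.0335] yang 8.71 tilt 0.0 d [-0.0016  0.0012 -0.1165] roll 0.0002 (alt -3.141) w 0.0377 t 3.85 j [-0.71  0.48  0.32  1.72 -0.17  0.98 -0.18] F [-0.87 -0.21  0.76]
```

Request:
move_arm(
  series=[
    [0,0,-0.01,0],
    [0,0,-0.025,0],
    [0,0,-0.045,0],
    [0,0,-0.065,0],
    [0,0,-0.085,0],
    [0,0,-0.105,0],
    [0,0,-0.117,0],
    [0,0,-0.117,0],
  ],
)

```text
time: 4.65
ee_pos: [0.565, 0.2292, 0.1531]
eef_rot: [0.651, 0.759, 0.002, 0.001]
ft_force: [0.6, -0.1, -1.5]
width: 0.0378
```

```bash
python3 go.py .4934 -.0494 .15 8.7
```

```text
pos [0.565  0.2292 0.1531] yang 8.7 tilt 0.23 d [-0.2646 -0.1129  0.0023] roll 0.0000 (alt -3.142) w 0.0378 t 4.65 j [-0.74  0.35  0.35  1.62 -0.12  1.2  -0.21] F [ 0.57 -0.08 -1.47]
```

Request:
move_arm(
  series=[
    [-0.015,-0.006,0,0],
    [-0.033,-0.014,0,0],
    [-0.053,-0.023,0,0],
    [-0.073,-0.031,0,0],
    [-0.093,-0.04,0,0],
    [-0.113,-0.048,0,0],
    [-0.133,-0.057,0,0],
    [-0.153,-0.065,0,0],
    [-0.173,-0.074,0,0],
    [-0.193,-0.082,0,0],
    [-0.213,-0.091,0,0],
    [-0.231,-0.099,0,0],
    [-0.247,-0.105,0,0],
    [-0.258,-0.11,0,0],
    [-0.265,-0.113,0,0],
    [-0.265,-0.113,0,0],
    [-0.265,-0.113,0,0],
  ],
)

```text
time: 6.35
ee_pos: [0.4923, -0.0496, 0.1505]
eef_rot: [0.651, 0.759, 0.0, -0.0]
ft_force: [0.7, -0.3, -1.2]
width: 0.0374
```

```bash
python3 go.py .4934 -.0494 .0745 8.7; python3 - <<'E'
from bench import imaging
import numpy as np,cv2
for n in ["side","top"]:
    p,d=imaging.camera(n); c=imaging.get_calibration(n); np.savez(f"{n}2.npz",p=p,d=d,**c)
    cv2.imwrite(f"pics/{n}_2.png",cv2.resize(p[90:290,140:380],None,fx=2.5,fy=2.5)[:,:,::-1])
E
```

```text
pos [ 0.4923 -0.0496  0.1505] yang 8.74 tilt 0.02 d [0.     0.0011 0.076 ] roll 0.0007 (alt -3.141) w 0.0374 t 6.35 j [-0.47  0.1   0.51  1.92 -0.05  1.14  0.21] F [ 0.73 -0.3  -1.21]
```

View pics/side_2.png

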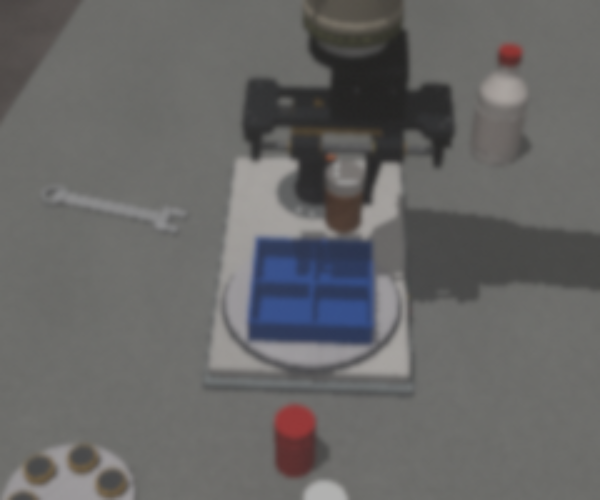

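View pics/top_2.png

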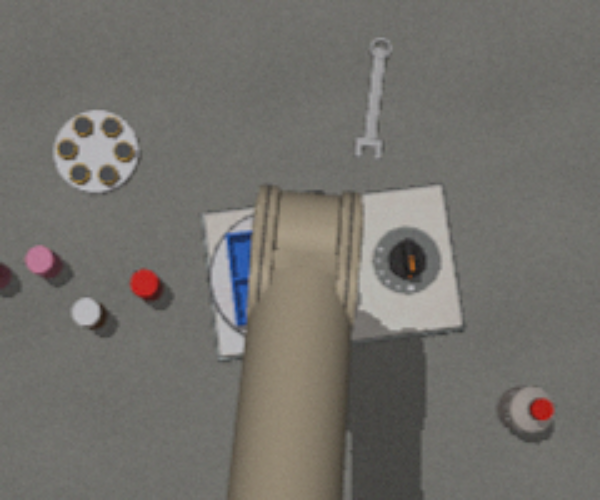

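Request:
move_arm(
  series=[
    [0,0.001,0.012,0],
    [0,0.001,0.025,0],
    [0,0.001,0.038,0],
    [0,0.001,0.05,0],
    [0,0.001,0.06,0],
    [0,0.001,0.067,0],
    [0,0.001,0.072,0],
    [0,0.001,0.074,0],
    [0,0.001,0.075,0],
    [0,0.001,0.075,0],
  ],
)

```text
time: 7.45
ee_pos: [0.4935, -0.05, 0.0757]
eef_rot: [0.651, 0.759, 0.0, 0.0]
ft_force: [0.2, -0.0, -1.7]
width: 0.0377
```

```bash
python3 go.py .4934 -.0494 .0735 8.7; python3 - <<'E'
from bench import imaging
import numpy as np,cv2
for n in ["side"]:
    p,d=imaging.camera(n); c=imaging.get_calibration(n); np.savez(f"{n}3.npz",p=p,d=d,**c)
    cv2.imwrite(f"pics/{n}_3.png",cv2.resize(p[130:250,200:340],None,fx=5,fy=5,interpolation=2)[:,:,::-1])
E
```

```text
pos [ 0.4935 -0.05    0.0757] yang 8.71 tilt 0.03 d [0.0006 0.     0.0022] roll 0.0001 (alt -3.141) w 0.0377 t 7.45 j [-0.45  0.2   0.51  1.99 -0.12  0.98  0.26] F [ 0.16 -0.03 -1.69]
```

View pics/side_3.png

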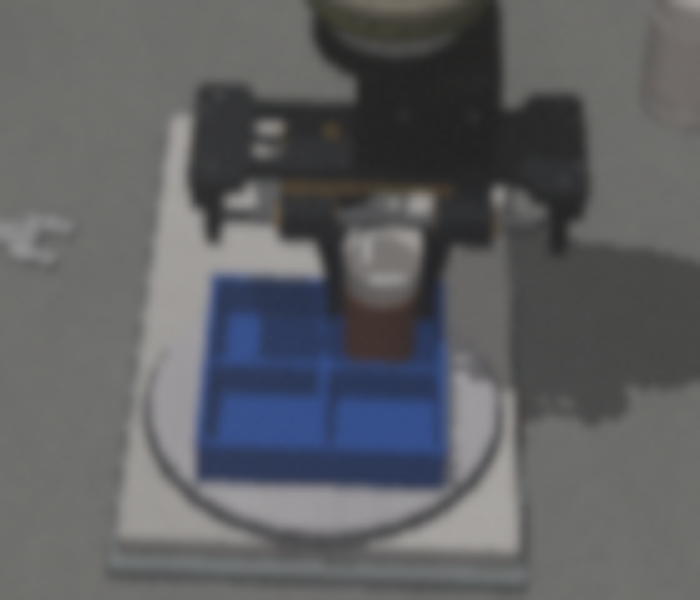

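The jar is inside the far-right cell, with its body around (380,330) in the crop, just above the floor. I'll touch down gently.

Request:
move_arm(
  series=[
    [0,0,0.001,0],
    [0,0,0.002,0],
    [0,0,0.0025,0],
    [0,0,0.0025,0],
  ],
)

```text
time: 7.9
ee_pos: [0.4934, -0.05, 0.0734]
eef_rot: [0.651, 0.759, 0.0, 0.0]
ft_force: [-1.8, -0.5, 4.8]
width: 0.0375
```

Request:
move_arm(
  series=[
    [0,0,0,0],
    [0,0,0,0],
    [0,0,0,0],
    [0,0,0,0],
    [0,0,0,0],
    [0,0,0,0],
  ],
  claw=1,
)

```text
time: 8.5
ee_pos: [0.4933, -0.05, 0.073]
eef_rot: [0.651, 0.759, 0.0, -0.0]
ft_force: [-0.4, 0.1, -1.0]
width: 0.0775
```

Request:
move_arm(
  series=[
    [0,0,-0.01,0],
    [0,0,-0.03,0],
    [0,0,-0.05,0],
    [0,0,-0.07,0],
    [0,0,-0.085,0],
    [0,0,-0.085,0],
  ],
)

```text
time: 9.1
ee_pos: [0.4946, -0.0501, 0.1606]
eef_rot: [0.651, 0.759, 0.002, 0.001]
ft_force: [1.1, -0.1, 0.1]
width: 0.0867
```

```bash
python3 go.py .4597 .2385 .158 8.7; python3 - <<'E'
from bench import imaging
import numpy as np,cv2
for n in ["side"]:
    p,d=imaging.camera(n); c=imaging.get_calibration(n); np.savez(f"{n}4.npz",p=p,d=d,**c)
    cv2.imwrite(f"pics/{n}_4.png",cv2.resize(p[130:310,190:340],None,fx=3.3,fy=3.3,interpolation=2)[:,:,::-1])
E
```

```text
pos [ 0.4946 -0.0501  0.1606] yang 8.69 tilt 0.23 d [0.2906 0.0091 0.0027] roll -0.0001 (alt 3.141) w 0.0867 t 9.1 j [-0.48  0.09  0.52  1.9  -0.05  1.16  0.21] F [ 1.05 -0.05  0.12]
```

View pics/side_4.png

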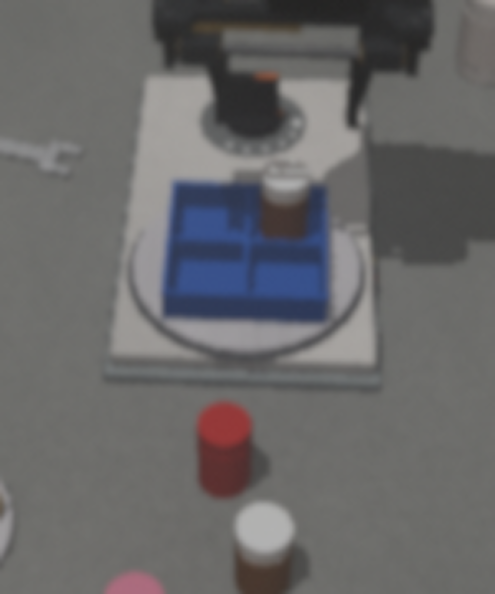

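The first jar stands upright in its cell at about (285,200). The crate hasn't turned and jar B is still at (265,540). Now going to jar B.

Request:
move_arm(
  series=[
    [0.015,0,0,0],
    [0.035,0.001,0,0],
    [0.058,0.002,0,0],
    [0.081,0.003,0,0],
    [0.104,0.003,0,0],
    [0.127,0.004,0,0],
    [0.15,0.005,0,0],
    [0.173,0.006,0,0],
    [0.196,0.006,0,0],
    [0.219,0.007,0,0],
    [0.242,0.008,0,0],
    [0.263,0.009,0,0],
    [0.28,0.009,0,0],
    [0.29,0.009,0,0],
    [0.29,0.009,0,0],
    [0.29,0.009,0,0],
  ],
)

```text
time: 10.75
ee_pos: [0.4583, 0.2371, 0.1577]
eef_rot: [0.652, 0.759, -0.0, 0.0]
ft_force: [-0.2, -0.0, -0.3]
width: 0.0869
```

```bash
python3 go.py .4597 .2385 .033 8.7; python3 - <<'E'
from bench import imaging
import numpy as np,cv2
from h import *
for n in ["top"]:
    p,d=imaging.camera(n); c=imaging.get_calibration(n); np.savez(f"{n}5.npz",p=p,d=d,**c)
    cv2.imwrite(f"pics/{n}_5.png",cv2.resize(p[150:270,120:340],None,fx=3.5,fy=3.5,interpolation=2)[:,:,::-1])
E
```

```text
pos [0.4583 0.2371 0.1577] yang 8.68 tilt 0.05 d [0.0013 0.0017 0.1247] roll -0.0004 (alt 3.141) w 0.0869 t 10.75 j [-0.8   0.14  0.26  1.84 -0.04  1.16 -0.38] F [-0.19 -0.   -0.31]
```

View pics/top_5.png

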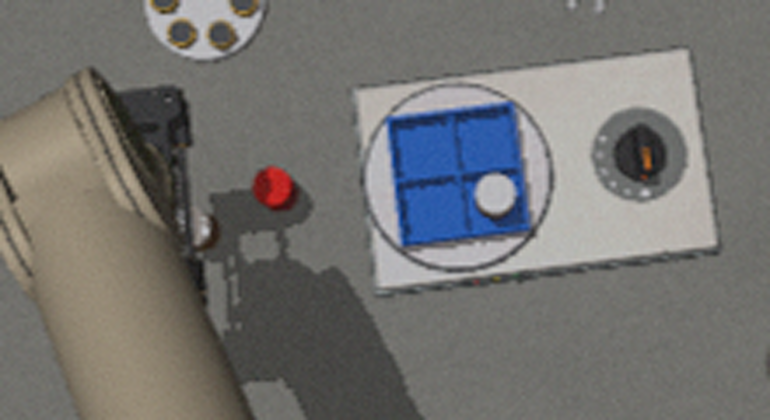

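The top view shows jar A well inside its cell at (495,195). Grasping jar B.

Request:
move_arm(
  series=[
    [0.001,0.002,0.02,0],
    [0.001,0.002,0.04,0],
    [0.001,0.002,0.06,0],
    [0.001,0.002,0.08,0],
    [0.001,0.002,0.095,0],
    [0.001,0.002,0.11,0],
    [0.001,0.002,0.12,0],
    [0.001,0.002,0.125,0],
    [0.001,0.002,0.125,0],
  ],
)

```text
time: 11.7
ee_pos: [0.46, 0.2388, 0.0327]
eef_rot: [0.652, 0.759, -0.0, -0.0]
ft_force: [0.2, -0.4, -0.7]
width: 0.0872
```

Request:
move_arm(
  series=[
    [0,0,0,0],
    [0,0,0,0],
    [0,0,0,0],
    [0,0,0,0],
    [0,0,0,0],
    [0,0,0,0],
    [0,0,0,0],
    [0,0,0,0],
  ],
  claw=-1,
  newtons=20,
)

```text
time: 12.5
ee_pos: [0.4599, 0.2393, 0.033]
eef_rot: [0.651, 0.759, -0.0, -0.0]
ft_force: [-1.3, 0.3, 1.7]
width: 0.0374
```

Request:
move_arm(
  series=[
    [0,0,-0.01,0],
    [0,0,-0.025,0],
    [0,0,-0.045,0],
    [0,0,-0.065,0],
    [0,0,-0.085,0],
    [0,0,-0.105,0],
    [0,0,-0.12,0],
    [0,0,-0.125,0],
    [0,0,-0.125,0],
  ],
)

```text
time: 13.4
ee_pos: [0.4604, 0.2394, 0.1588]
eef_rot: [0.651, 0.759, 0.001, 0.0]
ft_force: [0.8, -0.2, -1.8]
width: 0.0374
```

```bash
python3 go.py .5436 .019 .158 8.7; python3 - <<'E'
from h import *
z=load("top5.npz"); p=z["p"].astype(int); f=4
m=(p.min(2)>120)&(p.max(2)-p.min(2)<40); m[:, :255]=0; m[:,273:]=0; m[:199]=0;m[213:]=0
for c,s,_ in comps(m,30): print("jarA top",c.round(1),s,ray(z,c,.104).round(4))
d=z["d"];K,R,t=z["camera_matrix"],z["R"],z["t"]
v,u=np.mgrid[:384,:512]
c=np.stack([(u-K[0,2])/K[0,0]*d,(v-K[1,2])/K[1,1]*d,d],-1); W=(c-t)@R
s=(np.hypot(W[...,0]-.4934,W[...,1]+.05)<.03)&(W[...,2]>.097)&(W[...,2]<.115); print("depth",s.sum(),W[s].mean(0).round(4))
sel=(abs(W[...,0]-.518)<.075)&(abs(W[...,1]+.015)<.075)&(d>0)
P=W[sel]; wt=P[(P[:,2]>.060)&(P[:,2]<.07)]; print(cv2.minAreaRect(wt[:,:2].astype(np.float32)*1000))
E
```

```text
pos [0.4604 0.2394 0.1588] yang 8.7 tilt 0.08 d [-0.2305  0.0489  0.0007] roll 0.0001 (alt -3.142) w 0.0374 t 13.4 j [-0.81  0.14  0.26  1.84 -0.04  1.17 -0.38] F [ 0.84 -0.19 -1.79]
jarA top [261.  204.8] [256 200  11  11 102] [ 0.4955 -0.0515  0.104 ]
depth 107 [ 0.4958 -0.0528  0.1041]
((519.3800048828125, -16.244064331054688), (124.73493194580078, 123.94282531738281), 8.919069290161133)
```

Request:
move_arm(
  series=[
    [-0.012,0.003,0,0],
    [-0.03,0.006,0,0],
    [-0.05,0.011,0,0],
    [-0.07,0.015,0,0],
    [-0.09,0.019,0,0],
    [-0.11,0.023,0,0],
    [-0.13,0.028,0,0],
    [-0.15,0.032,0,0],
    [-0.17,0.036,0,0],
    [-0.19,0.04,0,0],
    [-0.207,0.044,0,0],
    [-0.22,0.047,0,0],
    [-0.23,0.0485,0,0],
    [-0.23,0.0485,0,0],
    [-0.23,0.0485,0,0],
  ],
)

```text
time: 14.9
ee_pos: [0.5426, 0.0197, 0.1578]
eef_rot: [0.651, 0.759, -0.0, -0.0]
ft_force: [0.1, 0.6, -0.9]
width: 0.0374
```

```bash
python3 go.py .543 .020 .0755 8.7
```

```text
pos [0.5426 0.0197 0.1578] yang 8.72 tilt 0.03 d [0.0002 0.0004 0.0823] roll 0.0004 (alt -3.141) w 0.0374 t 14.9 j [-0.51  0.2   0.44  1.79 -0.09  1.17  0.11] F [ 0.1   0.57 -0.91]
```

Request:
move_arm(
  series=[
    [0,0,0.012,0],
    [0,0,0.026,0],
    [0,0,0.04,0],
    [0,0,0.053,0],
    [0,0,0.064,0],
    [0,0,0.072,0],
    [0,0,0.078,0],
    [0,0,0.081,0],
    [0,0,0.082,0],
    [0,0,0.082,0],
  ],
)

```text
time: 15.9
ee_pos: [0.5431, 0.0193, 0.0763]
eef_rot: [0.651, 0.759, 0.0, 0.0]
ft_force: [-0.2, -0.2, -1.0]
width: 0.0375
```

```bash
python3 go.py .543 .020 .0735 8.7; python3 - <<'E'
from bench import imaging
import numpy as np,cv2
for n in ["side"]:
    p,d=imaging.camera(n); c=imaging.get_calibration(n); np.savez(f"{n}6.npz",p=p,d=d,**c)
    cv2.imwrite(f"pics/{n}_6.png",cv2.resize(p[130:250,200:340],None,fx=5,fy=5,interpolation=2)[:,:,::-1])
E
```

```text
pos [0.5431 0.0193 0.0763] yang 8.71 tilt 0.03 d [0.0007 0.     0.0028] roll 0.0001 (alt -3.141) w 0.0375 t 15.9 j [-0.49  0.3   0.43  1.87 -0.15  1.01  0.15] F [-0.18 -0.23 -1.03]
```

View pics/side_6.png

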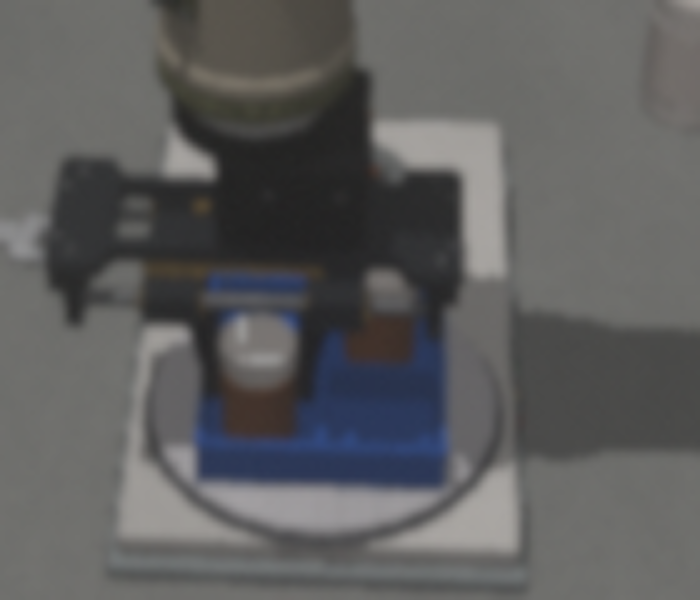

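Jar B is in the diagonally opposite cell at about (260,390), just above the floor, and jar A is undisturbed at (380,335). Touching down.

Request:
move_arm(
  series=[
    [0,0,0.001,0],
    [0,0,0.002,0],
    [0,0,0.003,0],
    [0,0,0.003,0],
  ],
)

```text
time: 16.35
ee_pos: [0.5429, 0.0193, 0.073]
eef_rot: [0.651, 0.759, 0.0, -0.0]
ft_force: [-0.4, -0.7, -1.4]
width: 0.0372
```

Request:
move_arm(
  series=[
    [0,0,0.0005,0],
    [0,0,0.001,0],
    [0,0,0.001,0],
  ],
)

```text
time: 16.65
ee_pos: [0.5431, 0.0192, 0.0729]
eef_rot: [0.651, 0.759, 0.0, 0.0]
ft_force: [-3.5, -1.2, 8.9]
width: 0.0374
```

Contact felt, about 10 N. Releasing.

Request:
move_arm(
  series=[
    [0,0,-0.001,0],
    [0,0,-0.001,0],
    [0,0,-0.001,0],
    [0,0,-0.001,0],
    [0,0,-0.001,0],
    [0,0,-0.001,0],
    [0,0,-0.001,0],
  ],
  claw=1,
)

```text
time: 17.35
ee_pos: [0.5428, 0.0193, 0.073]
eef_rot: [0.651, 0.759, 0.0, -0.0]
ft_force: [0.5, -0.1, -0.7]
width: 0.0837
```

Request:
move_arm(
  series=[
    [0,0,-0.01,0],
    [0,0,-0.03,0],
    [0,0,-0.05,0],
    [0,0,-0.07,0],
    [0,0,-0.085,0],
    [0,0,-0.085,0],
  ],
)

```text
time: 17.95
ee_pos: [0.5442, 0.0193, 0.1608]
eef_rot: [0.651, 0.759, 0.002, 0.001]
ft_force: [-0.3, -0.6, -0.6]
width: 0.0873
```

```bash
python3 go.py .5445 -.1915 .16 98.7; python3 - <<'E'
from bench import imaging
import numpy as np,cv2
for n in ["side"]:
    p,d=imaging.camera(n); c=imaging.get_calibration(n); np.savez(f"{n}7.npz",p=p,d=d,**c)
    cv2.imwrite(f"pics/{n}_7.png",cv2.resize(p[110:270,180:360],None,fx=3.6,fy=3.6,interpolation=2)[:,:,::-1])
E
```

```text
pos [0.5442 0.0193 0.1608] yang 8.7 tilt 0.24 d [-0.2084 -0.0316  0.0005] roll 1.5708 (alt -1.571) w 0.0873 t 17.95 j [-0.51  0.2   0.45  1.78 -0.09  1.17  0.11] F [-0.27 -0.6  -0.59]
```

View pics/side_7.png

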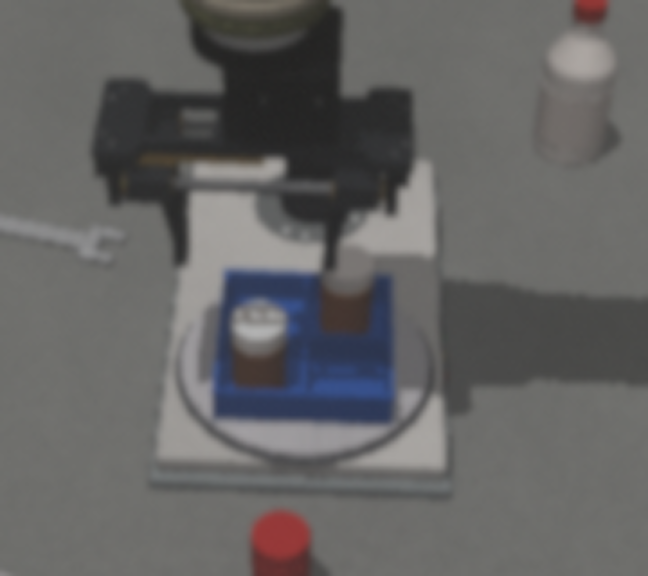

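Both jars stand in diagonal cells: (260,345) and (347,290) in the crop. Now the knob: I'll move above it while turning the tool -90°.

Request:
move_arm(
  series=[
    [-0.011,-0.002,0,-0.087],
    [-0.022,-0.003,0,-0.174],
    [-0.033,-0.005,0,-0.261],
    [-0.044,-0.007,0,-0.348],
    [-0.055,-0.008,0,-0.435],
    [-0.066,-0.01,0,-0.523],
    [-0.078,-0.012,0,-0.611],
    [-0.09,-0.013,0,-0.698],
    [-0.102,-0.015,0,-0.785],
    [-0.114,-0.017,0,-0.872],
    [-0.126,-0.019,0,-0.96],
    [-0.138,-0.021,0,-1.047],
    [-0.15,-0.023,0,-1.134],
    [-0.162,-0.025,0,-1.221],
    [-0.174,-0.026,0,-1.308],
    [-0.186,-0.028,0,-1.396],
    [-0.198,-0.03,0,-1.483],
    [-0.208,-0.0316,0,-1.571],
    [-0.208,-0.0316,0,-1.571],
    [-0.208,-0.0316,0,-1.571],
  ],
)

```text
time: 20.0
ee_pos: [0.5428, -0.1908, 0.1573]
eef_rot: [-0.075, 0.997, 0.0, -0.0]
ft_force: [-0.2, -0.2, -0.3]
width: 0.0872
```

```bash
python3 go.py .5443 -.1912 .048 98.7; python3 - <<'E'
from bench import imaging
import numpy as np,cv2
from h import *
for n in ["side","top"]:
    p,d=imaging.camera(n); c=imaging.get_calibration(n); np.savez(f"{n}8.npz",p=p,d=d,**c)
    cv2.imwrite(f"pics/{n}_8.png",cv2.resize(p[80:270,180:360],None,fx=3,fy=3,interpolation=2)[:,:,::-1])
E
```

```text
pos [ 0.5428 -0.1908  0.1573] yang 98.56 tilt 0.07 d [-0.0015 -0.0007  0.1093] roll -0.0025 (alt 3.139) w 0.0872 t 20.0 j [-0.08  0.28  0.4   1.7  -0.11  1.19  2.07] F [-0.21 -0.24 -0.34]
```

View pics/side_8.png

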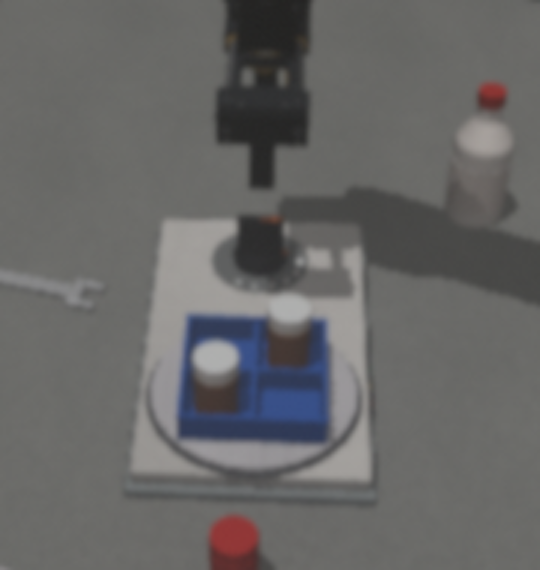

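View pics/top_8.png

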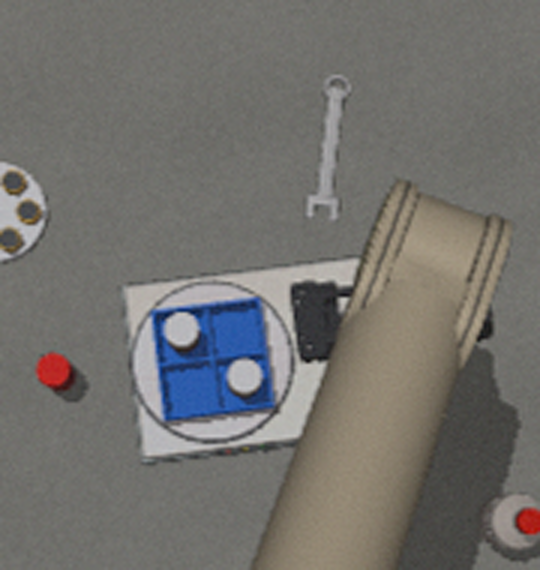

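The side view shows the finger at (262,165) directly above the knob at (260,245), and both jars upright. Descending onto the bar.

Request:
move_arm(
  series=[
    [-0.0015,-0.0007,0.015,0],
    [-0.0015,-0.0007,0.03,0],
    [-0.0015,-0.0007,0.045,0],
    [-0.0015,-0.0007,0.06,0],
    [-0.0015,-0.0007,0.075,0],
    [-0.0015,-0.0007,0.088,0],
    [-0.0015,-0.0007,0.098,0],
    [-0.0015,-0.0007,0.105,0],
    [-0.0015,-0.0007,0.108,0],
    [-0.0015,-0.0007,0.108,0],
  ],
)

```text
time: 21.1
ee_pos: [0.5447, -0.1915, 0.0499]
eef_rot: [-0.076, 0.997, 0.0, -0.0]
ft_force: [-0.8, -0.1, 0.3]
width: 0.0867
```

```bash
python3 go.py .5443 -.1912 .048 98.7; python3 - <<'E'
from bench import imaging
import numpy as np,cv2
for n in ["side"]:
    p,d=imaging.camera(n); c=imaging.get_calibration(n); np.savez(f"{n}9.npz",p=p,d=d,**c)
    cv2.imwrite(f"pics/{n}_9.png",cv2.resize(p[90:240,200:340],None,fx=4,fy=4,interpolation=2)[:,:,::-1])
E
```

```text
pos [ 0.5447 -0.1915  0.0499] yang 98.72 tilt 0.01 d [0.0003 0.0004 0.0019] roll 0.0004 (alt -3.141) w 0.0867 t 21.1 j [-0.05  0.4   0.37  1.79 -0.17  0.98  2.12] F [-0.84 -0.13  0.25]
```

View pics/side_9.png

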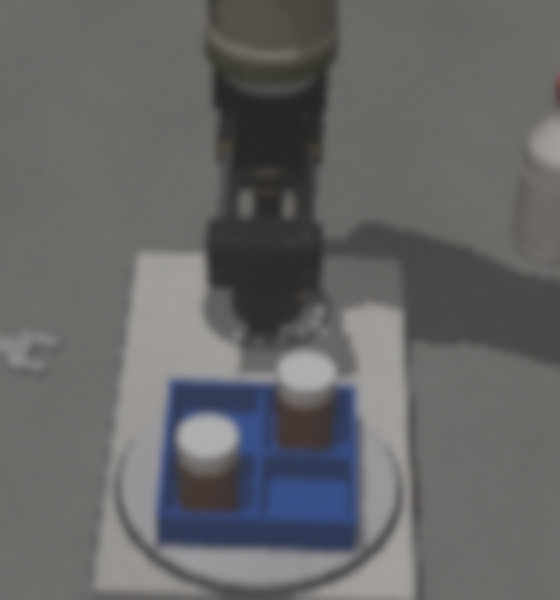

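Request:
move_arm(
  series=[
    [0,0,0.001,0],
    [0,0,0.0015,0],
    [0,0,0.0015,0],
    [0,0,0.0015,0],
    [0,0,0.0015,0],
    [0,0,0.0015,0],
    [0,0,0.0015,0],
    [0,0,0.0015,0],
    [0,0,0.0015,0],
    [0,0,0.0015,0],
    [0,0,0.0015,0],
    [0,0,0.0015,0],
    [0,0,0.0015,0],
  ],
  claw=-1,
  newtons=50,
)

```text
time: 22.45
ee_pos: [0.5449, -0.1929, 0.0486]
eef_rot: [-0.076, 0.997, -0.001, 0.0]
ft_force: [2.8, -5.5, -1.6]
width: 0.0137
```

```bash
python3 go.py .5443 -.1912 .048 98.7; python3 -c "
from bench import read_state
s=read_state();print(s['torque'],s['ft_force'])"
```

```text
pos [ 0.5449 -0.1929  0.0486] yang 98.68 tilt 0.1 d [0.0003 0.0017 0.0006] roll -0.0004 (alt 3.141) w 0.0137 t 22.45 j [-0.05  0.4   0.37  1.79 -0.17  0.98  2.12] F [ 2.83 -5.51 -1.59]
[-0.90171084 -0.41253126  0.07820281] [ 2.8269134  -5.50868914 -1.58713801]
```

The knob is gripped (13.7 mm opening on a 14 mm bar). The bar sits about 1.4 mm further along -y than commanded, so I'll recentre, then turn in stages.

Request:
move_arm(
  series=[
    [0,-0.0008,0,0],
    [0,-0.0015,0,0],
    [0,-0.0015,0,0.03],
    [0,-0.0015,0,0.07],
    [0,-0.0015,0,0.12],
    [0,-0.0015,0,0.17],
    [0,-0.0015,0,0.22],
    [0,-0.0015,0,0.27],
    [0,-0.0015,0,0.32],
    [0,-0.0015,0,0.36],
    [0,-0.0015,0,0.4],
    [0,-0.0015,0,0.42],
    [0,-0.0015,0,0.42],
    [0,-0.0015,0,0.42],
  ],
)

```text
time: 23.85
ee_pos: [0.5449, -0.1933, 0.0485]
eef_rot: [0.133, 0.991, -0.0, 0.0]
ft_force: [-0.4, -3.5, -0.4]
width: 0.0135
```

```bash
cat > look.py <<'E'
import sys
from bench import imaging, read_state
from h import *
k=sys.argv[1]
for n in ["side","top"]:
    p,d=imaging.camera(n); c=imaging.get_calibration(n); np.savez(f"{n}{k}.npz",p=p,d=d,**c)
    cv2.imwrite(f"pics/{n}_{k}.png",cv2.resize(p[80:270,180:360],None,fx=3,fy=3,interpolation=2)[:,:,::-1])
    z=load(f"{n}{k}.npz"); d=z["d"];K,R,t=z["camera_matrix"],z["R"],z["t"]
    v,u=np.mgrid[:384,:512]
    c=np.stack([(u-K[0,2])/K[0,0]*d,(v-K[1,2])/K[1,1]*d,d],-1); W=(c-t)@R
    sel=(np.hypot(W[...,0]-.519,W[...,1]+.0155)<.092)&(W[...,2]>.02)
    P=W[sel]; b=P[(P[:,2]>.060)&(P[:,2]<.07)]
    bl=sel&((p[...,2].astype(int)-p[...,0])>45)&(W[...,2]>.03)&(W[...,2]<.075)
    print(n,"crate ang",[np.round(x,1) for x in cv2.minAreaRect((W[bl][:,:2]*1000).astype(np.float32))])
    for cc,s,m in comps(sel&(W[...,2]>.097)&(W[...,2]<.112),20): print("  jar top",s[4],W[m].mean(0).round(4),"bearing from crate centre",np.degrees(np.arctan2(W[m][:,1].mean()+.0155,W[m][:,0].mean()-.519)).round(1))
print(read_state()["torque"].round(3))
E
python3 go.py .5447 -.193 .048 26.7; python3 look.py a; python3 - <<'E'
E
```

```text
pos [ 0.5449 -0.1933  0.0485] yang 74.67 tilt 0.01 d [0.0002 0.0002 0.0005] roll 0.8373 (alt -2.304) w 0.0135 t 23.85 j [-0.11  0.41  0.45  1.8  -0.21  0.98  1.73] F [-0.38 -3.46 -0.37]
side crate ang [array([516.2, -12. ]), array([125.9, 121.7]), np.float64(74.0)]
  jar top 141 [ 0.4813 -0.0367  0.1035] bearing from crate centre -150.7
  jar top 151 [0.555  0.0077 0.1034] bearing from crate centre 32.8
top crate ang [array([520.2, -14.4]), array([127.4, 126.1]), np.float64(74.8)]
  jar top 100 [0.5563 0.0034 0.104 ] bearing from crate centre 26.9
  jar top 110 [ 0.4829 -0.0405  0.1038] bearing from crate centre -145.3
[-0.687 -0.015  0.068]
```

View pics/top_a.png

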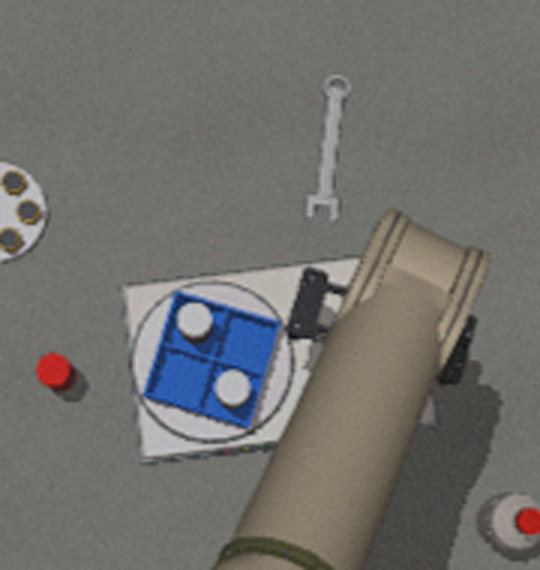

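The crate turned with the knob, from 8.8° to about -15.2°, i.e. 24° for the first click. The jars are still upright at (195,320) and (233,388). Continuing to the second stop and most of the way to the third.

Request:
move_arm(
  series=[
    [0,0,0,0.03],
    [0,0,0,0.07],
    [0,0,0,0.12],
    [0,0,0,0.17],
    [0,0,0,0.22],
    [0,0,0,0.27],
    [0,0,0,0.32],
    [0,0,0,0.37],
    [0,0,0,0.42],
    [0,0,0,0.46],
    [0,0,0,0.5],
    [0,0,0,0.54],
    [0,0,0,0.58],
    [0,0,0,0.62],
    [0,0,0,0.66],
    [0,0,0,0.69],
    [0,0,0,0.72],
    [0,0,0,0.74],
    [0,0,0,0.74],
    [0,0,0,0.74],
  ],
)

```text
time: 25.95
ee_pos: [0.5445, -0.1939, 0.0486]
eef_rot: [0.484, 0.875, -0.0, -0.0]
ft_force: [-2.1, -4.7, 1.6]
width: 0.0133
```

```bash
python3 go.py .5447 -.193 .048 26.7; python3 look.py b
```

```text
pos [ 0.5445 -0.1939  0.0486] yang 32.13 tilt 0.05 d [0.0007 0.0006 0.0006] roll 0.0948 (alt -3.047) w 0.0133 t 25.95 j [-0.23  0.44  0.6   1.8  -0.29  0.99  1.05] F [-2.09 -4.69  1.59]
side crate ang [array([518.7, -12.5]), array([121.7, 123.7]), np.float64(33.1)]
  jar top 143 [ 0.5584 -0.0227  0.1033] bearing from crate centre -10.4
  jar top 150 [ 0.4749 -0.0057  0.1033] bearing from crate centre 167.5
top crate ang [array([520.9, -14.1]), array([130. , 123.9]), np.float64(32.1)]
  jar top 104 [ 0.5595 -0.0269  0.1044] bearing from crate centre -15.7
  jar top 104 [ 0.4759 -0.0096  0.1039] bearing from crate centre 172.2
[-1.091  0.293  0.047]
```

Request:
move_arm(
  series=[
    [0,0,0,0.03],
    [0,0,0,0.06],
    [0,0,0,0.085],
    [0,0,0,0.095],
    [0,0,0,0.095],
    [0,0,0,0.095],
    [0,0,0,0.095],
    [0,0,0,0.095],
  ],
)

```text
time: 26.85
ee_pos: [0.5444, -0.1939, 0.0485]
eef_rot: [0.525, 0.851, -0.0, -0.0]
ft_force: [-2.7, -5.1, 0.9]
width: 0.0137
```

```bash
python3 go.py .5447 -.193 .048 26.7; python3 look.py c
```

```text
pos [ 0.5444 -0.1939  0.0485] yang 26.7 tilt 0.05 d [0.0007 0.0007 0.0005] roll -0.0001 (alt 3.142) w 0.0137 t 26.85 j [-0.24  0.45  0.62  1.8  -0.3   0.99  0.97] F [-2.7  -5.12  0.93]
side crate ang [array([518.4, -12.4]), array([121.2, 125.9]), np.float64(26.9)]
  jar top 144 [ 0.557  -0.0266  0.1032] bearing from crate centre -16.2
  jar top 154 [ 0.4749 -0.0014  0.1035] bearing from crate centre 162.3
top crate ang [array([521.2, -13.6]), array([130.4, 123.8]), np.float64(27.3)]
  jar top 104 [ 0.5587 -0.0306  0.1047] bearing from crate centre -20.7
  jar top 103 [ 0.4769 -0.0061  0.1038] bearing from crate centre 167.4
[-1.124  0.35   0.103]
```

View pics/top_c.png

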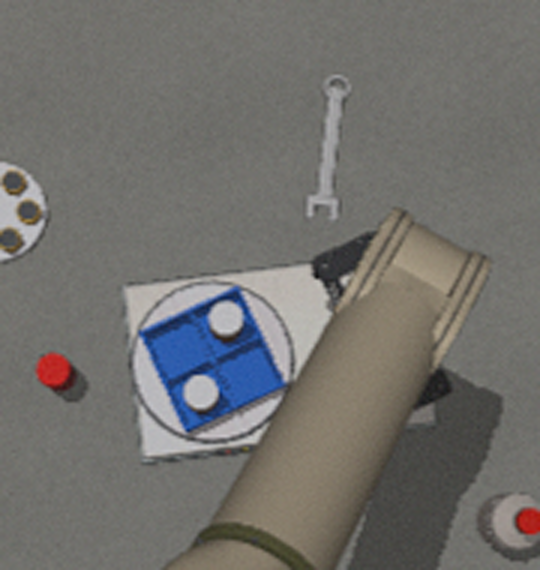

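View pics/side_c.png

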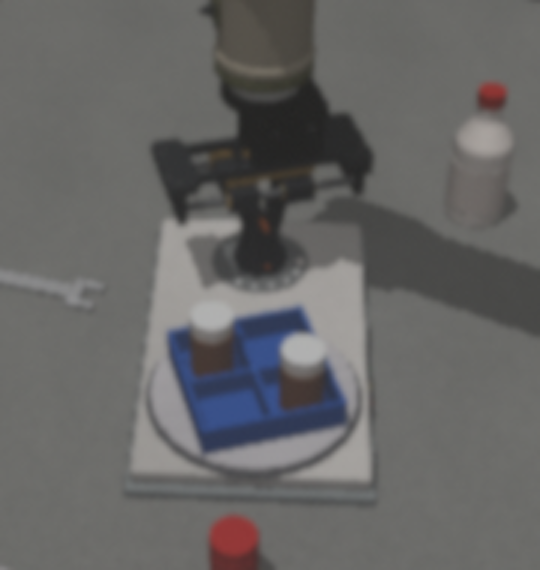

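The top view shows the crate at 27° mod 90, so it has turned about 72°. Both jars are upright in diagonal cells at (226,318) and (203,392), and the pointer is aligned with the third dot. Handing in with the knob held.

```bash
python3 - <<'E'
from bench import r, read_state
print(r.close_job()); s=read_state(); print(s["time"],s["width"],s["ee_pos"],s["ft_force"])
E
```

```text
the job is handed in; nothing more can be done
None
the job is handed in; nothing more can be done
```

Both jars are standing in diagonally opposite cells, and the knob is held at the third stop with a commanded 50 N grip. I handed the job in at about 27 s of the 72 s allowed; it reports no verdict.

- **Jars:** I set each one down with a light contact (about 5 and 10 N) while the knob was still at home, then let go. In the last images both stand upright, their tops 0.104 m above the bench as expected, 85 mm apart. They are about 2–3 mm from their cell middles (14 mm allowed).
- **Knob:** I turned it clockwise in stages and did not go past the stop. The tool turned 72.0°. The crate turned by about 71.9° in the side view and 71.5° in the top view. The opening was 13.7 mm on the 14 mm bar, so the grip had not slipped.
- **Bystanders:** the wrench, bottle and holder disc looked unmoved in the images, but I did not measure them again.
- **Disagreements:** the top and side cameras differ by about 2–4 mm in position, and the knob was about 1.5–2 mm from my estimate. I recentred before turning, and a sideways load of about 6 N was left at the end.
- **Not checked:** I could not read the state after handing in, so the final one-second hold itself is unconfirmed.

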